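# Register the grid block in the hinged printing press

### The arm

A 7-joint arm with a two-finger parallel gripper is mounted at the origin on the work surface. World frame = base frame: x ahead of the robot, y to its left, z up, the work surface at z = 0. Lengths are in m, angles in rad, forces in N, time in s.
With the tool pointing down it reaches from about 0.425 to 0.875 m from the base axis. Payload 4.7 kg.
Tool frame: the origin (TCP) lies where the fingers leave the gripper's body, on its centre line; the fingertips stand 70 mm ahead of it and the grasp point (between the pads) lies 51 mm ahead of it; z points along the fingers, y is the line along which they close (so a half turn about z gives the same grasp; the last joint's range is limited). The gripper opens to 87 mm and grips with 3 to 60 N. Pads are 19 mm wide; open, the fingers measure 117 mm over their backs; the gripper's body (75 mm by 190 mm) begins 51 mm behind the grasp point.
Start: joints at [1.254, 0.321, -0.07, 1.45, 0.023, 1.371, -0.057], TCP at [0.211, -0.615, 0.292] pointing down, gripper open.
Joint ranges: [-2.86, 2.86], [-0.3, 2.09], [-1.38, 1.24], [0.06, 2.45], [-1.56, 4.7], [0.09, 2.05], [-2.69, 2.69]. Speed limits (rad/s): [2.57, 2.57, 3.14, 3.14, 3.14, 3.14, 3.14].

### API

Orientations are given as a rotation vector (axis times angle).
In Python, from bench import get_state, get_image, get_calibration, close_job gives the robot as it stands.
- The arm moves only by the tool send_rows, never from a script. Its argument "rows" is a list of rows, each an object of numbers: "hand": the finger opening in mm, from 0 to 87; "x", "y", "z": the shift along the world's x, y, z in mm; "roll": the turn about the world's z in degrees. A call has 1 to 10 rows; each row shifts and turns the commanded pose from where the row before left it; what a row does not reach is not made up. A row lasts 1/10 s, in which the tool goes at most 50 mm and 8.59 degrees, less where a joint would pass 70% of its speed; a pose out of reach is approached as far as the arm can. A call is refused whole if a number of a shift passes 50 or a number of a turn 8.59, either way. A call with a gripper value outside its range is refused whole. The fingers move at their own pace and stop on an object; "force" is the grip in N (left out, the last holds). Time passes only in rows, so rows that do not move let the fingers close. It gives the time, the measured TCP pose, the force, the opening and the grip force at its end, in the units of the state.
- get_state(): the state, without advancing time (a new reading comes with each control period).
- get_image(name): name is "scene" or "top"; returns the picture (400x640x3 uint8, blue, green, red); there is no depth.
- get_calibration(name): a dict with "mtx" (3x3 intrinsics, pixels), "world_from_camera" (4x4, takes a point from camera to world coordinates). Camera axes: x right, y down, z forward; pixel columns grow to the right and rows downward; lengths in m; the calibration is good to about 2 mm. A picture is of the moment at which its call begins. get_calibration takes no time and is no camera call.
- close_job(): hands the job in; it is judged then, once.
The state is a dict: "time": time; "joint_positions": joint angles; "qd": joint speeds; "joint_torque": joint torques, N m; "position": TCP position; "tool_rot": TCP orientation; "ft_force": force on the tool from outside, world axes, zero at the start; "torque": the same for the moment, N m; "grip_width": opening from 0.0 (shut) to 1.0 (fully open); "grip_force": force on a finger pad.
Only numpy, scipy, OpenCV 4.12 (cv2) and the standard library are available. Lean on these libraries where they do the work, as an engineer would, in place of code of your own. Each camera call takes 0.05 s, during which the arm holds its last target. There are 200 camera calls.

### The job

Set up the small printing press for the next run of practice sheets: put the block with the red crossed-diagonal grid, grid up, over both locating pins of the press and lower it, without dropping it, until it lies flat on the metal bed (either way round will do). Then swing the clear platen over and shut it fully down on top. Do not disturb the other block, the ink roller, the ink stone or the paperweight.

Things in the scene. Friction and masses are not known exactly. Their poses are not given: they have to be found in the camera images.
- grid_block: The block to load: pale wood, 56 mm wide (its x), 180 long (its y), 24 thick, about 0.2 kg, lying grid up. On top are three red squares with crosses and diagonals (raised 1 mm). Near each end, on the centre line 76 mm from the middle, is a round through hole of 14 mm diameter. Origin: centre of the underside; z up.
- hole_1 (a point): Centre of the grid block's hole at its -y end, at the underside (0, -76 mm, 0 in the block's frame); axes as the block's.
- hole_2 (a point): Centre of the grid block's other hole, at its +y end, at the underside (0, +76 mm, 0).
- press: Registration press, fixed: plywood base 130 mm (x) by 290 mm (y), an aluminium bed on it with its top 28 mm above the table. Two steel pins stand on the bed at (0, -76) and (0, +76) mm. Two slim rubber-topped posts at (+-50, +126) mm rise to z = 54 mm; the hinge blocks stand at the -y end; the rest of the bed is bare. Origin: centre of the bed at table height, z up, y pointing away from the hinge.
- pin_a (a point): Foot of the locating pin nearer the hinge, on the bed's top face. The pin is upright, 12 mm in diameter, 18 mm tall; its upper 9 mm taper to a rounded nose. Axes as the press's.
- pin_b (a point): Foot of the other locating pin, the one farther from the hinge; same pin, on the bed's top face.
- platen (a joint): Platen angle in rad: 0 is shut (level, 2 mm above a seated block), growing as it opens; 1.57 is upright, the stop is at 2.1. Starts at 1.7 to 2.0, leaning outward from the bed. A pale wooden frame 126 mm wide, 12 mm thick, with a clear sheet, 0.35 kg. The hinge has friction (0.6 N m): the platen stays at any angle and closes by a push of 3 to 5 N near its free edge.
- platen_hinge (a point): Middle of the platen's hinge line, at (0, -135, 60) mm in the press's frame; the hinge runs along the press's x, and through the middle of the frame's thickness. Axes as the press's.
- platen_edge (a point): Middle of the platen frame's free edge, on its outer face (the upper one when shut), 255 mm from the hinge line and 6 mm above the frame's mid-plane; the wooden end rail is the last 22 mm before it, a red tab 50 mm wide reaches 25 mm past it. Turns with the platen; axes parallel to the press's when shut.
- ruled_block: The other block, to be left alone: same size and holes, but with black straight ruled columns. Origin: centre of the underside.
- roller: Ink roller (brayer), to be left alone: black roller 90 mm long and 36 mm in diameter, steel fork, wooden handle; 190 mm long along its x. Origin: table height, between roller and handle.
- ink_stone: Dark ink stone, an open slab 75 x 120 x 24 mm, to be left alone. Origin: centre of the underside.
- paperweight: Dark wooden ruler-shaped paperweight 32 x 200 x 14 mm with a small brass knob, to be left alone. Origin: centre of the underside.
There are look-alikes about, which are no part of the job. What is shaped like the grid_block but blue or yellow is not meant.

How it is judged:
By the outcome, as a careful person would: the job done as asked, in the order asked, and still so for the second after the job is handed in, with the robot touching nothing.
It also fails if it takes over 67 s, if anything falls off the work surface, if the arm or the gripper's body presses on something with over 40 N, if the wrist force passes 120 N, or if a joint passes its speed limit or range.

## Working session

There is one attempt and no reset: what is moved stays moved. The work goes in short steps, Python scripts to look and compute and a tool call to move; the robot and the scene stay as the last step left them, time stands still between calls to the robot, and variables do not carry over. Pictures are saved under pics/ and viewed, at most 10 in all, crops included, and the job is handed in when it is done.

Besides the shell and the picture viewer there is one more tool, called after ">>>" by a JSON object that holds its "fn" and its "kwargs", one argument or row to a line. send_rows: Moves the arm, as the interface text tells. Its arguments: {"type":"object","properties":{"rows":{"type":"array","items":{"type":"object","properties":{"hand":{"type":"number"},"x":{"type":"number"},"y":{"type":"number"},"z":{"type":"number"},"roll":{"type":"number"}}}},"force":{"type":"number"}},"required":["rows"]}

```bash
mkdir -p pics; cat > h.py <<'E'
import numpy as np, cv2
from bench import *
def ray(cam,uv):
    c=get_calibration(cam);K=np.array(c["mtx"]);T=np.array(c["world_from_camera"])
    d=T[:3,:3]@np.linalg.solve(K,[uv[0],uv[1],1.]);return T[:3,3],d
def at(cam,uv,z):
    o,d=ray(cam,uv);return (o+d*(z-o[2])/d[2])
def proj(cam,p):
    c=get_calibration(cam);K=np.array(c["mtx"]);T=np.linalg.inv(np.array(c["world_from_camera"]))
    q=K@(T[:3,:3]@np.array(p)+T[:3,3]);return q[:2]/q[2]
E
python3 - <<'E'
from h import *
for n in("top","scene"):
    cv2.imwrite(f"pics/{n}0.png",get_image(n)); c=get_calibration(n);print(n,np.round(c["mtx"],1),np.round(c["world_from_camera"],3))
print(get_state())
E
```

```text
top [[398.    0.  317. ]
 [  0.  398.  201.3]
 [  0.    0.    1. ]] [[-1.000e-03 -9.910e-01  1.350e-01  3.900e-01]
 [-1.000e+00  4.000e-03  2.200e-02  9.700e-02]
 [-2.200e-02 -1.350e-01 -9.910e-01  1.221e+00]
 [ 0.000e+00  0.000e+00  0.000e+00  1.000e+00]]
scene [[386.8   0.  312.8]
 [  0.  386.8 210.7]
 [  0.    0.    1. ]] [[ 0.49   0.679 -0.547  1.173]
 [ 0.872 -0.386  0.301 -0.222]
 [-0.007 -0.624 -0.781  0.988]
 [ 0.     0.     0.     1.   ]]
{'time': 0.1, 'joint_positions': array([ 1.25408418,  0.32171799, -0.07008097,  1.45154771,  0.02261379,
        1.37080312, -0.05693704]), 'qd': array([ 0.00072506, -0.00095643, -0.00129937, -0.00171726, -0.0007741 ,
        0.00041135,  0.00088552]), 'joint_torque': array([-5.85068465e-04, -4.92571807e+01, -4.06141123e-01, -3.13399351e+01,
       -6.42345124e-02,  3.95269110e-02,  1.18883095e-04]), 'position': array([ 0.21095934, -0.61441606,  0.29129348]), 'tool_rot': array([-3.09709466e+00, -5.16985697e-01,  6.03737024e-04]), 'ft_force': array([ 0.32644569, -0.20210643,  0.00130328]), 'torque': array([ 0.03571497,  0.01294201, -0.00813818]), 'grip_force': 0.0, 'grip_width': 1.0012828394789475}
```

View pics/top0.png

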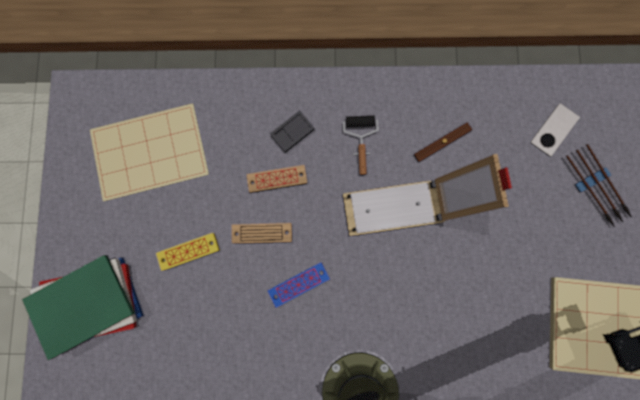

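View pics/scene0.png

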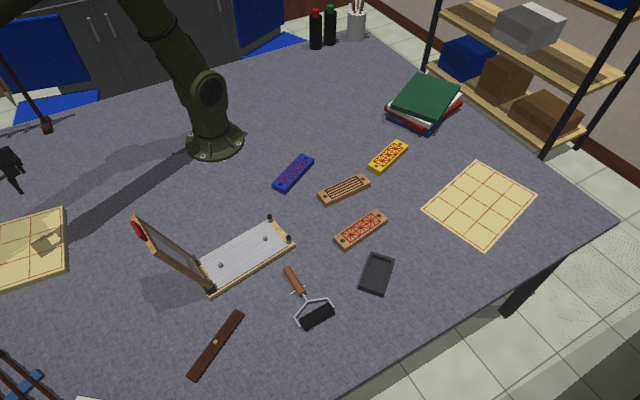

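Top view: the candidates are the grid block, red on pale wood, at (277,179); ruled at (262,233); yellow at (187,251); and blue at (298,285). By the description I choose (277,179). The press bed is at about (392,208), with its hinge at about (436,202) and the platen leaning right. I'll check the choice in one close crop.

```bash
python3 - <<'E'
from h import *
a=cv2.imread("pics/top0.png")[150:250,240:520]; b=cv2.imread("pics/scene0.png")[195:305,190:400]
a=cv2.resize(a,(784,280),interpolation=cv2.INTER_CUBIC); b=cv2.resize(b,None,fx=2.9,fy=2.9,interpolation=cv2.INTER_CUBIC)
b=cv2.copyMakeBorder(b,0,0,0,784-b.shape[1],cv2.BORDER_CONSTANT)
cv2.imwrite("pics/crop.png",np.vstack([a,b]))
E
```

```text
(no output)
```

View pics/crop.png

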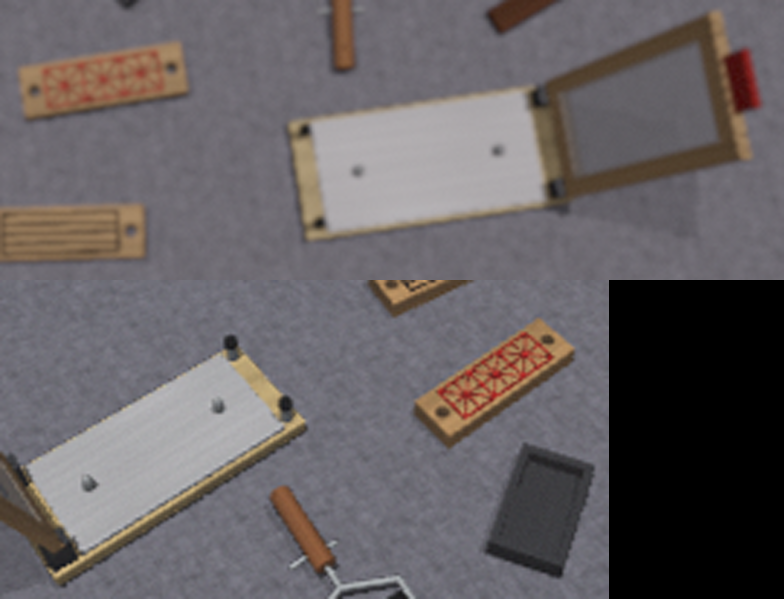

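The crop confirms it: the pale-wood block with the red crossed diagonals has holes at top-image pixels ≈(252,182) and (301,174). The pins are at ≈(368,211) and (418,204), with the hinge on the right (−y world). Next I'll get subpixel positions.

```bash
cat >> h.py <<'E'
def blob(img,uv,r=6,up=8,dark=True):
    # subpixel centroid of a dark spot: weight by darkness against local bright level
    g=cv2.cvtColor(img,cv2.COLOR_BGR2GRAY).astype(np.float32)
    u,v=map(float,uv)
    for _ in range(4):
        p=cv2.getRectSubPix(g,(2*r*up+1,)*2,(u,v)) if 0 else cv2.warpAffine(g,np.float32([[1/up,0,u-r],[0,1/up,v-r]]),(2*r*up+1,)*2,flags=cv2.INTER_CUBIC|cv2.WARP_INVERSE_MAP)
        y,x=np.mgrid[0:p.shape[0],0:p.shape[1]]/up-r
        w=np.clip(np.median(p)*0.88-p,0,None)*(x*x+y*y<(r-.5)**2)
        u+=(w*x).sum()/w.sum();v+=(w*y).sum()/w.sum()
    return np.array([u,v])
def red(img,box):
    x0,x1,y0,y1=box;b,g,r=[img[y0:y1,x0:x1,i].astype(float) for i in range(3)]
    w=np.clip((r-g)-50,0,None);y,x=np.mgrid[y0:y1,x0:x1];return np.array([(w*x).sum(),(w*y).sum()])/w.sum()
def tri(ut,us):
    (o1,d1),(o2,d2)=ray("top",ut),ray("scene",us)
    s=np.linalg.lstsq(np.c_[d1,-d2],o2-o1,rcond=None)[0];a=o1+d1*s[0];b=o2+d2*s[1]
    return (a+b)/2,np.linalg.norm(a-b)
E
python3 - <<'E'
from h import *
t=cv2.imread("pics/top0.png");s=cv2.imread("pics/scene0.png")
S=lambda x,y:(190+x/2.9,195+(y-280)/2.9)
P={}
for n,ut,us,r in[("hA",(252.1,182.5),S(442,412),3),("hB",(301.1,173.9),S(547,340),3),("pB",(367.9,211.1),S(218,405),4),("pA",(417.9,203.6),S(89,483),4)]:
    a=blob(t,ut,r);b=blob(s,us,r);z=.024 if n[0]=='h' else .040
    P[n]=at("top",a,z)
    print(n,a.round(2),b.round(2),"top@z",P[n].round(4),"scene@z",at("scene",b,z).round(4),"tri",tri(a,b)[0].round(4))
for a,b in(("hA","hB"),("pA","pB")):
    d=P[b]-P[a];print(a,b,np.linalg.norm(d[:2]),np.degrees(np.arctan2(d[1],d[0])),((P[a]+P[b])/2).round(4))
rt=red(t,(245,308,165,193));rs=red(s,(330,392,205,252));print("grid",at("top",rt,.025),at("scene",rs,.025))
g=t.min(axis=2);m=(g>135).astype(np.uint8);m[:, :340]=0;m[:,445:]=0;m[:175]=0;m[240:]=0
c=max(cv2.findContours(m,0,2)[0],key=cv2.contourArea);R=cv2.minAreaRect(c);print("bed",R,[at("top",q,.028)[:2].round(3) for q in cv2.boxPoints(R)],at("top",R[0],.028))
r=cv2.Rodrigues(np.array(get_state()["tool_rot"]))[0];print("toolY deg",np.degrees(np.arctan2(r[1,1],r[0,1])),r.round(2)[:,2])
E
```

```text
hA [251.74 181.62] [342.07 240.2 ] top@z [0.6151 0.3235 0.024 ] scene@z [0.6406 0.1702 0.024 ] tri [ 0.608   0.2716 -0.0534]
hB [300.78 173.44] [378.39 215.22] top@z [0.6398 0.173  0.024 ] scene@z [0.6165 0.3203 0.024 ] tri [0.6501 0.2131 0.1238]
pB [367.14 210.91] [265.04 238.63] top@z [ 0.5217 -0.0264  0.04  ] scene@z [ 0.5319 -0.0321  0.04  ] tri [ 0.523  -0.0286  0.0263]
pA [417.14 203.48] [220.65 265.4 ] top@z [ 0.5435 -0.1752  0.04  ] scene@z [ 0.5533 -0.1798  0.04  ] tri [ 0.545  -0.1787  0.027 ]
hA hB 0.15251760953297333 -80.65398771457126 [0.6275 0.2482 0.024 ]
pA pB 0.1503977579207627 98.31601902692515 [ 0.5326 -0.1008  0.04  ]
grid [0.62645076 0.24994214 0.025     ] [0.62921037 0.24379107 0.025     ]
bed ((392.3398742675781, 207.0990447998047), (41.040863037109375, 79.26324462890625), 81.46923065185547) [array([0.579, 0.023]), array([ 0.614, -0.215]), array([ 0.491, -0.228]), array([0.456, 0.006])] [ 0.53436256 -0.10341094  0.028     ]
toolY deg -71.0464451171228 [-0.  0. -1.]
```

>>> {"fn": "send_rows", "kwargs": {
  "rows": [
    {"x": 16,"y": 35,"z": 20,"roll": 4,"hand": 87},
    {"x": 16,"y": 35,"z": 20,"roll": 4},
    {"x": 16,"y": 35,"z": 20,"roll": 4},
    {"x": 16,"y": 35,"z": 20,"roll": 4},
    {"x": 20,"y": 43,"roll": 4},
    {"x": 20,"y": 43,"roll": 4},
    {"x": 20,"y": 43,"roll": 4},
    {"x": 20,"y": 43,"roll": 4},
    {"x": 20,"y": 43,"roll": 4},
    {"x": 20,"y": 43,"roll": 4}
  ]
}}

```text
schema error: expected keys hand, x, y, z, roll
```

>>> {"fn": "send_rows", "kwargs": {
  "rows": [
    {"x": 20,"y": 43,"roll": 4},
    {"x": 20,"y": 43,"roll": 4},
    {"x": 20,"y": 43,"roll": 4},
    {"x": 20,"y": 43,"roll": 4},
    {"x": 20,"y": 43,"roll": 4},
    {"x": 20,"y": 43,"z": -10,"roll": 4},
    {"x": 20,"y": 43,"z": -10,"roll": 4},
    {"x": 20,"y": 43,"z": -10,"roll": 4},
    {"x": 20,"y": 20,"z": -30,"roll": 4},
    {"z": -30,"roll": 4}
  ]
}}

```text
schema error: expected keys hand, x, y, z, roll
```

```bash
python3 - <<'E'
from h import *
s=get_state();r=cv2.Rodrigues(np.array(s["tool_rot"]))[0];print(s["time"],s["position"],"toolY deg",np.degrees(np.arctan2(r[1,1],r[0,1])),r.round(3)[:,2],s["joint_positions"].round(2))
E
```

```text
0.1 [ 0.21095934 -0.61441606  0.29129348] toolY deg -71.0464451171228 [-0.001  0.002 -1.   ] [ 1.25  0.32 -0.07  1.45  0.02  1.37 -0.06]
```

All five keys are needed in every row.

>>> {"fn": "send_rows", "kwargs": {
  "rows": [
    {"x": 16,"y": 35,"z": 20,"roll": 4,"hand": 87},
    {"x": 16,"y": 35,"z": 20,"roll": 4,"hand": 87},
    {"x": 16,"y": 35,"z": 20,"roll": 4,"hand": 87},
    {"x": 16,"y": 35,"z": 20,"roll": 4,"hand": 87},
    {"x": 20,"y": 43,"z": 0,"roll": 4,"hand": 87},
    {"x": 20,"y": 43,"z": 0,"roll": 4,"hand": 87},
    {"x": 20,"y": 43,"z": 0,"roll": 4,"hand": 87},
    {"x": 20,"y": 43,"z": 0,"roll": 4,"hand": 87},
    {"x": 20,"y": 43,"z": 0,"roll": 4,"hand": 87},
    {"x": 20,"y": 43,"z": 0,"roll": 4,"hand": 87}
  ]
}}

```text
time: 1.1
position: [0.3954, -0.2148, 0.372]
tool_rot: [2.733, 1.549, -0.001]
ft_force: [1.3, -0.8, 0.0]
grip_width: 0.999
grip_force: 0.0
```

>>> {"fn": "send_rows", "kwargs": {
  "rows": [
    {"x": 20,"y": 43,"z": 0,"roll": 4,"hand": 87},
    {"x": 20,"y": 43,"z": 0,"roll": 4,"hand": 87},
    {"x": 20,"y": 43,"z": 0,"roll": 4,"hand": 87},
    {"x": 20,"y": 43,"z": 0,"roll": 4,"hand": 87},
    {"x": 20,"y": 43,"z": 0,"roll": 4,"hand": 87},
    {"x": 20,"y": 43,"z": -10,"roll": 4,"hand": 87},
    {"x": 20,"y": 43,"z": -10,"roll": 4,"hand": 87},
    {"x": 20,"y": 43,"z": -10,"roll": 4,"hand": 87},
    {"x": 20,"y": 20,"z": -30,"roll": 4,"hand": 87},
    {"x": 0,"y": 0,"z": -30,"roll": 4,"hand": 87}
  ]
}}

```text
time: 2.1
position: [0.576, 0.1518, 0.2811]
tool_rot: [-2.03, -2.395, -0.006]
ft_force: [-0.4, -0.6, 0.0]
grip_width: 0.998
grip_force: 0.0
```

```bash
cat >>h.py <<'E'
def st():
    s=get_state();r=cv2.Rodrigues(np.array(s["tool_rot"]))[0];print(round(s["time"],2),s["position"].round(4),"toolY deg",np.degrees(np.arctan2(r[1,1],r[0,1])).round(2),r.round(3)[:,2],s["joint_positions"].round(2),s["ft_force"].round(1),s["grip_width"])
    return s
E
python3 -c "
from h import *
st()"
```

```text
2.1 [0.576  0.1518 0.2811] toolY deg 9.45 [ 0.001  0.004 -1.   ] [ 0.42  0.32 -0.88  1.59  0.25  1.35 -0.32] [-0.4 -0.6  0. ] 0.9982922818696522
```

>>> {"fn": "send_rows", "kwargs": {
  "rows": [
    {"x": 26,"y": 42,"z": 0,"roll": 0,"hand": 87},
    {"x": 26,"y": 42,"z": 0,"roll": 0,"hand": 87},
    {"x": 0,"y": 11,"z": -40,"roll": 0,"hand": 87},
    {"x": 0,"y": 0,"z": -40,"roll": 0,"hand": 87},
    {"x": 0,"y": 0,"z": -40,"roll": 0,"hand": 87},
    {"x": 0,"y": 0,"z": -30,"roll": 0,"hand": 87},
    {"x": 0,"y": 0,"z": 0,"roll": 0,"hand": 87}
  ]
}}

```text
time: 2.8
position: [0.6242, 0.2403, 0.1265]
tool_rot: [-2.038, -2.385, 0.014]
ft_force: [-0.2, -1.3, 0.8]
grip_width: 1.0
grip_force: 0.0
```

```bash
python3 - <<'E'
from h import *
st();i=get_image("scene");t=get_image("top");cv2.imwrite("pics/s1.png",i)
a=cv2.resize(i[150:290,270:430],(640,560),interpolation=cv2.INTER_CUBIC);cv2.imwrite("pics/s1c.png",a)
E
```

```text
2.8 [0.6242 0.2403 0.1265] toolY deg 8.97 [-0.009 -0.004 -1.   ] [ 0.17  0.62 -0.8   1.55  0.47  1.18 -0.56] [-0.2 -1.3  0.8] 0.9998787904845479
```

View pics/s1c.png

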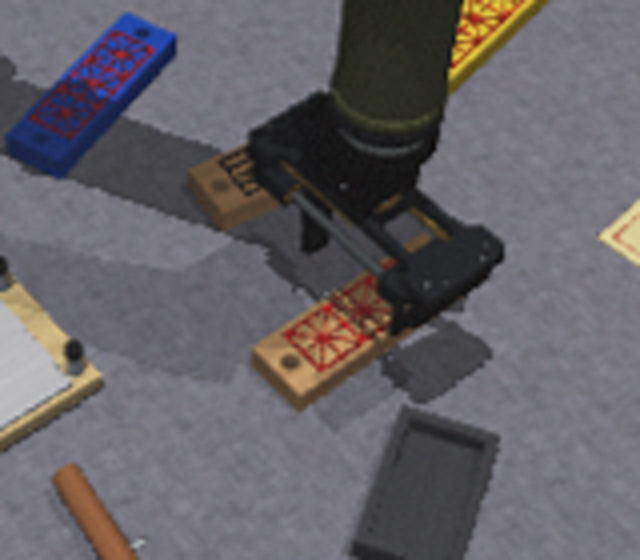

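Scene crop: the fingers straddle the grid block, at crop ≈(313,235) and (400,310), and clear the ruled block and the ink stone. I'll correct by a few mm, go down and grip.

>>> {"fn": "send_rows", "kwargs": {
  "rows": [
    {"x": 3,"y": 7,"z": 0,"roll": 0.4,"hand": 87},
    {"x": 0,"y": 0,"z": -20,"roll": 0,"hand": 87},
    {"x": 0,"y": 0,"z": -20,"roll": 0,"hand": 87},
    {"x": 0,"y": 0,"z": -10,"roll": 0,"hand": 87},
    {"x": 0,"y": 0,"z": 0,"roll": 0,"hand": 87},
    {"x": 0,"y": 0,"z": 0,"roll": 0,"hand": 87}
  ]
}}

```text
time: 3.5
position: [0.6308, 0.2499, 0.0838]
tool_rot: [2.032, 2.395, 0.003]
ft_force: [-0.2, 0.1, -0.2]
grip_width: 1.003
grip_force: 0.0
```

```bash
python3 -c "
from h import *
st()"
```

```text
3.5 [0.6308 0.2499 0.0838] toolY deg 9.36 [ 0.002  0.001 -1.   ] [ 0.14  0.68 -0.77  1.56  0.51  1.11 -0.59] [-0.2  0.1 -0.2] 1.0028805658766915
```

>>> {"fn": "send_rows", "kwargs": {
  "force": 25,
  "rows": [
    {"x": -3,"y": -2,"z": -10,"roll": 0,"hand": 87},
    {"x": 0,"y": 0,"z": 0,"roll": 0,"hand": 87},
    {"x": 0,"y": 0,"z": 0,"roll": 0,"hand": 52},
    {"x": 0,"y": 0,"z": 0,"roll": 0,"hand": 52},
    {"x": 0,"y": 0,"z": 0,"roll": 0,"hand": 52},
    {"x": 0,"y": 0,"z": 0,"roll": 0,"hand": 52},
    {"x": 0,"y": 0,"z": 0,"roll": 0,"hand": 50},
    {"x": 0,"y": 0,"z": 0,"roll": 0,"hand": 50}
  ]
}}

```text
time: 4.3
position: [0.6272, 0.2473, 0.0724]
tool_rot: [2.033, 2.395, 0.0]
ft_force: [0.0, -0.6, 1.2]
grip_width: 0.643
grip_force: 25.0
```

>>> {"fn": "send_rows", "kwargs": {
  "force": 30,
  "rows": [
    {"x": 0,"y": 0,"z": 15,"roll": 0,"hand": 50},
    {"x": 0,"y": 0,"z": 30,"roll": 0,"hand": 50},
    {"x": 0,"y": 0,"z": 30,"roll": 0,"hand": 50},
    {"x": 0,"y": -10,"z": 25,"roll": 0,"hand": 50},
    {"x": -5,"y": -20,"z": 0,"roll": 0,"hand": 50},
    {"x": -8,"y": -30,"z": 0,"roll": 0,"hand": 50},
    {"x": -10,"y": -35,"z": 0,"roll": 0,"hand": 50},
    {"x": -10,"y": -35,"z": 0,"roll": 0,"hand": 50},
    {"x": -10,"y": -35,"z": 0,"roll": 0,"hand": 50},
    {"x": -10,"y": -35,"z": 0,"roll": 0,"hand": 50}
  ]
}}

```text
time: 5.3
position: [0.5735, 0.0461, 0.1731]
tool_rot: [2.032, 2.395, 0.0]
ft_force: [-0.6, 0.0, -0.9]
grip_width: 0.639
grip_force: 30.0
```

>>> {"fn": "send_rows", "kwargs": {
  "rows": [
    {"x": -10,"y": -35,"z": 0,"roll": 0,"hand": 50},
    {"x": -10,"y": -35,"z": 0,"roll": 0,"hand": 50},
    {"x": -10,"y": -35,"z": 0,"roll": 0,"hand": 50},
    {"x": -10,"y": -30,"z": 0,"roll": 0,"hand": 50},
    {"x": -8,"y": -15,"z": 0,"roll": -1,"hand": 50},
    {"x": 0,"y": 0,"z": 0,"roll": 0,"hand": 50},
    {"x": 0,"y": 0,"z": 0,"roll": 0,"hand": 50},
    {"x": 0,"y": 0,"z": 0,"roll": 0,"hand": 50},
    {"x": 0,"y": 0,"z": 0,"roll": 0,"hand": 50}
  ]
}}

```text
time: 6.2
position: [0.5266, -0.1008, 0.1725]
tool_rot: [-2.05, -2.38, -0.001]
ft_force: [-0.5, 0.2, -1.3]
grip_width: 0.638
grip_force: 30.0
```

```bash
python3 - <<'E'
from h import *
st();i=get_image("scene");t=get_image("top");cv2.imwrite("pics/s2.png",i);cv2.imwrite("pics/t2.png",t)
a=cv2.resize(i[170:320,180:340],(640,600),interpolation=cv2.INTER_CUBIC)[:300+0]
a=cv2.resize(i[175:305,185:355],(400*2,305*2)[:2],interpolation=cv2.INTER_CUBIC)[:330] if 0 else cv2.resize(i[180:300,190:330],(400,343),interpolation=cv2.INTER_CUBIC)
b=cv2.resize(t[165:250,335:475],(400,243),interpolation=cv2.INTER_CUBIC)
b=cv2.copyMakeBorder(b,0,100,0,0,cv2.BORDER_CONSTANT);cv2.imwrite("pics/c2.png",np.hstack([a,b]))
E
```

```text
6.2 [ 0.5266 -0.1008  0.1725] toolY deg 8.53 [ 0.001  0.001 -1.   ] [ 0.88  0.27 -0.83  1.86  0.22  1.11  0.12] [-0.5  0.2 -1.3] 0.6376952168701637
```

View pics/c2.png

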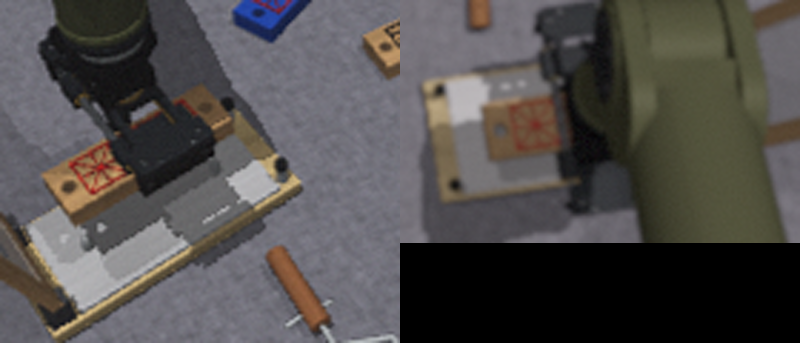

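Left (scene): the block is held level above the bed, with holes at crop (69,187) and (207,106). Right (top): one hole is visible at (500,130). Next I'll compute the hole positions in the grip and compare them with the pins.

```bash
python3 - <<'E'
from h import *
s0=cv2.imread("pics/scene0.png");t0=cv2.imread("pics/top0.png");s=cv2.imread("pics/s2.png");t=cv2.imread("pics/t2.png")
tcp=get_state()["position"];zt=tcp[2]-.0724+.024
r=cv2.Rodrigues(np.array(get_state()["tool_rot"]))[0];yd=np.array([-r[1,1],r[0,1]]);yd*=np.sign(yd[1]);xd=np.array([yd[1],-yd[0]])
print("yd",yd)
def loc(p,c):d=p[:2]-c[:2];return np.round(1e3*np.array([d@xd,d@yd]),1)
for n,c,im,uv in[("hA","scene",s,(214.2,245.5)),("hB","scene",s,(262.4,217.1)),("hB","top",t,(370,210.5))]:
    b=blob(im,uv,3);p=at(c,b,zt);print(n,c,b.round(2),p.round(4),"rel tcp (blockx,blocky)",loc(p,tcp))
for n,c,im,uv in[("pA","scene",s0,(220.65,265.4)),("pB","scene",s0,(265.04,238.63)),("pA","top",t0,(417.14,203.5)),("pB","top",t0,(367.14,210.9))]:
  for r_ in(3,4):
    b=blob(im,uv,r_);print(n,c,r_,b.round(2),[loc(at(c,b,z),tcp).tolist() for z in(.028,.037,.046)])
# where would the original-hole measure put the block relative to the grasp TCP
g=np.array([.6272,.2473])
for n,c,im,uv in[("hA","top",t0,(251.7,181.6)),("hB","top",t0,(300.8,173.4)),("hA","scene",s0,(342.07,240.2)),("hB","scene",s0,(378.4,215.2))]:
    print("orig",n,c,loc(at(c,blob(im,uv,3),.024),g))
u=np.hstack([cv2.resize(t0[190:225,355:430],(750,350)[:2],interpolation=cv2.INTER_CUBIC)[:, :]]);
v=cv2.resize(s0[225:280,205:280],(340,250),interpolation=cv2.INTER_CUBIC)
w=cv2.resize(s[225:280,205:280],(340,250),interpolation=cv2.INTER_CUBIC)
cv2.imwrite("pics/pins.png",np.vstack([u,cv2.copyMakeBorder(np.hstack([v,w]),0,0,0,70,cv2.BORDER_CONSTANT)]))
E
```

```text
yd [-0.14746015  0.98906796]
hA scene [213.59 245.03] [ 0.5395 -0.1774  0.1239] rel tcp (blockx,blocky) [  1.7 -77.1]
hB scene [261.48 217.18] [ 0.517  -0.0266  0.1239] rel tcp (blockx,blocky) [ 1.7 75.4]
hB top [369.75 208.23] [ 0.5199 -0.025   0.1239] rel tcp (blockx,blocky) [ 4.8 76.6]
pA scene 3 [220.86 265.58] [[8.2, -79.6], [13.9, -80.9], [19.7, -82.1]]
pA scene 4 [220.64 265.4 ] [[7.3, -79.8], [13.0, -81.0], [18.8, -82.3]]
pB scene 3 [265.16 238.82] [[8.8, 71.3], [14.5, 68.6], [20.3, 65.9]]
pB scene 4 [265.03 238.62] [[8.0, 71.4], [13.7, 68.7], [19.5, 66.0]]
pA top 3 [417.02 203.55] [[7.0, -78.1], [6.1, -75.8], [5.3, -73.6]]
pA top 4 [417.13 203.48] [[7.1, -78.4], [6.3, -76.2], [5.4, -74.0]]
pB top 3 [367.09 210.97] [[7.4, 73.7], [6.6, 74.7], [5.7, 75.8]]
pB top 4 [367.13 210.9 ] [[7.6, 73.5], [6.7, 74.6], [5.9, 75.7]]
orig hA top [-0.8 77.1]
orig hB top [  1.6 -75.3]
orig hA scene [  2.  -78.3]
orig hB scene [ 0.2 73.8]
```

View pics/pins.png

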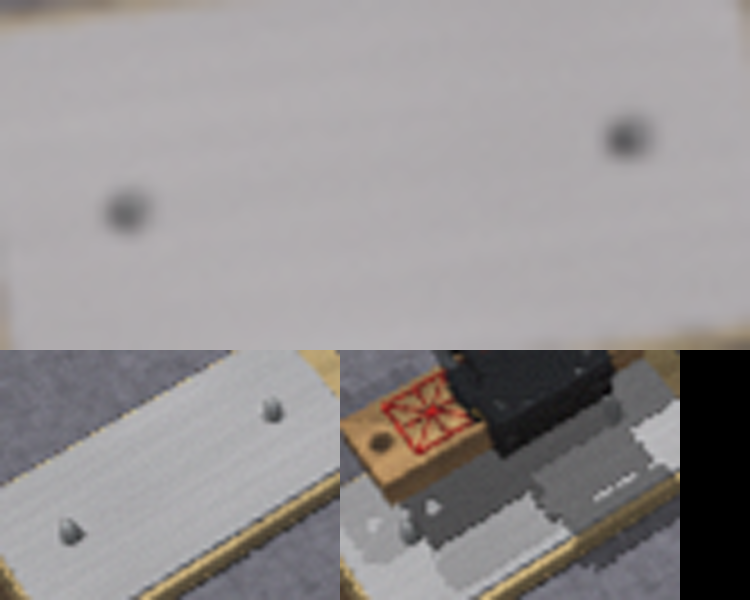

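The pins show as dark spots at top ≈(367,211) and (417,203.5); both cameras and the bed centre agree on the pin midpoint to about 1 mm. The shift needed is about (+7,−2) mm in world. I'll approach just above the pin tips.

>>> {"fn": "send_rows", "kwargs": {
  "rows": [
    {"x": 4,"y": -1,"z": -10,"roll": -0.3,"hand": 50},
    {"x": 3,"y": -1,"z": -20,"roll": 0,"hand": 50},
    {"x": 0,"y": 0,"z": -15,"roll": 0,"hand": 50},
    {"x": 0,"y": 0,"z": -5,"roll": 0,"hand": 50},
    {"x": 0,"y": 0,"z": 0,"roll": 0,"hand": 50},
    {"x": 0,"y": 0,"z": 0,"roll": 0,"hand": 50},
    {"x": 0,"y": 0,"z": 0,"roll": 0,"hand": 50}
  ]
}}

```text
time: 7.0
position: [0.5336, -0.1048, 0.123]
tool_rot: [2.059, 2.371, 0.001]
ft_force: [0.2, 0.1, -0.8]
grip_width: 0.641
grip_force: 30.0
```

>>> {"fn": "send_rows", "kwargs": {
  "rows": [
    {"x": 0,"y": 0,"z": -2,"roll": 0,"hand": 50},
    {"x": 0,"y": 0,"z": -2,"roll": 0,"hand": 50},
    {"x": 0,"y": 0,"z": -2,"roll": 0,"hand": 50},
    {"x": 0,"y": 0,"z": 0,"roll": 0,"hand": 50},
    {"x": 0,"y": 0,"z": 0,"roll": 0,"hand": 50}
  ]
}}

```text
time: 7.5
position: [0.533, -0.1048, 0.1162]
tool_rot: [-2.06, -2.372, 0.0]
ft_force: [0.4, -0.4, -1.9]
grip_width: 0.647
grip_force: 30.0
```

>>> {"fn": "send_rows", "kwargs": {
  "rows": [
    {"x": 0.8,"y": 1.5,"z": 0,"roll": 0,"hand": 50},
    {"x": 0,"y": 0,"z": -1,"roll": 0,"hand": 50},
    {"x": 0,"y": 0,"z": -1,"roll": 0,"hand": 50},
    {"x": 0,"y": 0,"z": -1,"roll": 0,"hand": 50},
    {"x": 0,"y": 0,"z": 0,"roll": 0,"hand": 50},
    {"x": 0,"y": 0,"z": 0,"roll": 0,"hand": 50}
  ]
}}

```text
time: 8.1
position: [0.5339, -0.1033, 0.1132]
tool_rot: [-2.06, -2.372, 0.0]
ft_force: [0.1, -1.0, -2.0]
grip_width: 0.639
grip_force: 30.0
```

The block underside is about 5 mm below the pin tips with no force, so both pins are in the holes. Continuing gently.

>>> {"fn": "send_rows", "kwargs": {
  "rows": [
    {"x": 0,"y": 0,"z": -1,"roll": 0,"hand": 50},
    {"x": 0,"y": 0,"z": -1,"roll": 0,"hand": 50},
    {"x": 0,"y": 0,"z": -1,"roll": 0,"hand": 50},
    {"x": 0,"y": 0,"z": 0,"roll": 0,"hand": 50},
    {"x": 0,"y": 0,"z": 0,"roll": 0,"hand": 50}
  ]
}}

```text
time: 8.6
position: [0.5339, -0.1033, 0.1103]
tool_rot: [2.06, 2.372, 0.0]
ft_force: [-0.4, 0.2, -1.8]
grip_width: 0.64
grip_force: 30.0
```

>>> {"fn": "send_rows", "kwargs": {
  "rows": [
    {"x": 0,"y": 0,"z": -1,"roll": 0,"hand": 50},
    {"x": 0,"y": 0,"z": -1,"roll": 0,"hand": 50},
    {"x": 0,"y": 0,"z": -1,"roll": 0,"hand": 50},
    {"x": 0,"y": 0,"z": 0,"roll": 0,"hand": 50},
    {"x": 0,"y": 0,"z": 0,"roll": 0,"hand": 50}
  ]
}}

```text
time: 9.1
position: [0.5341, -0.1034, 0.1073]
tool_rot: [2.06, 2.372, 0.0]
ft_force: [0.8, -0.8, -2.4]
grip_width: 0.645
grip_force: 30.0
```

>>> {"fn": "send_rows", "kwargs": {
  "rows": [
    {"x": 0,"y": 0,"z": -1,"roll": 0,"hand": 50},
    {"x": 0,"y": 0,"z": -1,"roll": 0,"hand": 50},
    {"x": 0,"y": 0,"z": -1,"roll": 0,"hand": 50},
    {"x": 0,"y": 0,"z": -1,"roll": 0,"hand": 50},
    {"x": 0,"y": 0,"z": -1,"roll": 0,"hand": 50},
    {"x": 0,"y": 0,"z": 0,"roll": 0,"hand": 50},
    {"x": 0,"y": 0,"z": 0,"roll": 0,"hand": 50}
  ]
}}

```text
time: 9.8
position: [0.5341, -0.1034, 0.1023]
tool_rot: [2.06, 2.372, 0.0]
ft_force: [2.0, -0.6, -1.7]
grip_width: 0.641
grip_force: 30.0
```

>>> {"fn": "send_rows", "kwargs": {
  "rows": [
    {"x": 0,"y": 0,"z": -1,"roll": 0,"hand": 50},
    {"x": 0,"y": 0,"z": -0.7,"roll": 0,"hand": 50},
    {"x": 0,"y": 0,"z": 0,"roll": 0,"hand": 50},
    {"x": 0,"y": 0,"z": 0,"roll": 0,"hand": 50}
  ]
}}

```text
time: 10.2
position: [0.5341, -0.1034, 0.1007]
tool_rot: [2.06, 2.372, 0.0]
ft_force: [2.2, -1.3, 0.1]
grip_width: 0.639
grip_force: 30.0
```

>>> {"fn": "send_rows", "kwargs": {
  "rows": [
    {"x": 0,"y": 0,"z": -0.5,"roll": 0,"hand": 50},
    {"x": 0,"y": 0,"z": 0,"roll": 0,"hand": 50},
    {"x": 0,"y": 0,"z": 0,"roll": 0,"hand": 50}
  ]
}}

```text
time: 10.5
position: [0.5341, -0.1034, 0.1003]
tool_rot: [2.06, 2.371, 0.0]
ft_force: [3.1, -2.3, 1.4]
grip_width: 0.643
grip_force: 30.0
```

>>> {"fn": "send_rows", "kwargs": {
  "rows": [
    {"x": 0,"y": 0,"z": -0.5,"roll": 0,"hand": 50},
    {"x": 0,"y": 0,"z": -0.5,"roll": 0,"hand": 50},
    {"x": 0,"y": 0,"z": 0,"roll": 0,"hand": 50}
  ]
}}

```text
time: 10.8
position: [0.5341, -0.1034, 0.1003]
tool_rot: [2.06, 2.371, -0.001]
ft_force: [-1.6, -1.4, 10.1]
grip_width: 0.638
grip_force: 30.0
```

>>> {"fn": "send_rows", "kwargs": {
  "rows": [
    {"x": 0,"y": 0,"z": 0,"roll": 0,"hand": 60},
    {"x": 0,"y": 0,"z": 0,"roll": 0,"hand": 72},
    {"x": 0,"y": 0,"z": 0,"roll": 0,"hand": 72},
    {"x": 0,"y": 0,"z": 0,"roll": 0,"hand": 72},
    {"x": 0,"y": 0,"z": 10,"roll": 0,"hand": 72},
    {"x": 0,"y": 0,"z": 30,"roll": 0,"hand": 72},
    {"x": 0,"y": 0,"z": 40,"roll": 0,"hand": 72},
    {"x": -20,"y": 20,"z": 40,"roll": 0,"hand": 60},
    {"x": -30,"y": 30,"z": 20,"roll": 0,"hand": 30},
    {"x": -30,"y": 30,"z": 0,"roll": 0,"hand": 0}
  ]
}}

```text
time: 11.8
position: [0.4552, -0.0217, 0.2425]
tool_rot: [2.056, 2.369, 0.005]
ft_force: [-1.1, 1.2, 0.6]
grip_width: 0.637
grip_force: 0.0
```

>>> {"fn": "send_rows", "kwargs": {
  "rows": [
    {"x": -20,"y": 40,"z": 10,"roll": 0,"hand": 0},
    {"x": -20,"y": 40,"z": 10,"roll": 0,"hand": 0},
    {"x": 0,"y": 0,"z": 0,"roll": 0,"hand": 0},
    {"x": 0,"y": 0,"z": 0,"roll": 0,"hand": 0}
  ]
}}

```text
time: 12.2
position: [0.4139, 0.0574, 0.2599]
tool_rot: [2.055, 2.372, -0.002]
ft_force: [-0.3, 0.1, -0.2]
grip_width: 0.275
grip_force: 0.0
```

```bash
python3 - <<'E'
from h import *
st();i=get_image("scene");t=get_image("top");cv2.imwrite("pics/s3.png",i);cv2.imwrite("pics/t3.png",t)
b=cv2.resize(t[145:250,335:525],(525,290),interpolation=cv2.INTER_CUBIC)
a=cv2.resize(i[190:320,120:320],(525,310)[:2] if 0 else (477,310),interpolation=cv2.INTER_CUBIC)
a=cv2.copyMakeBorder(a,0,0,0,48,cv2.BORDER_CONSTANT);cv2.imwrite("pics/c3.png",np.vstack([a,b]))
E
```

```text
12.2 [0.4139 0.0574 0.2599] toolY deg 8.19 [ 0.002 -0.003 -1.   ] [ 0.88 -0.23 -0.95  2.   -0.19  1.27  0.15] [-0.3  0.1 -0.2] 0.2745408843320102
```

View pics/c3.png

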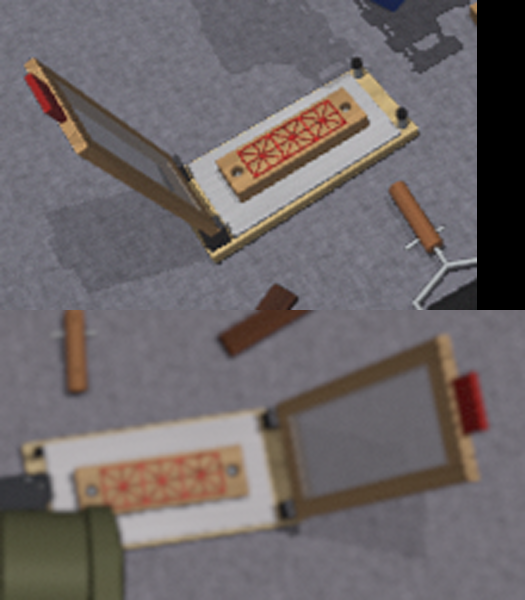

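The block lies on both pins, flat in the bed, with its holes over the pins at scene crop (237,172) and (347,106). The platen still leans outward. I'll get its angle from the free edge and tab.

```bash
python3 - <<'E'
from h import *
from scipy.optimize import minimize_scalar
yd=np.array([-.1392,.9903,0]);H=np.array([.5529,-.2371,.06])
t=cv2.imread("pics/t3.png");s=cv2.imread("pics/s3.png")
def tab(im,b):
    x0,x1,y0,y1=b;p=im[y0:y1,x0:x1].astype(int);m=(p[...,2]-p[...,1]>50);y,x=np.nonzero(m);return np.array([x.mean()+x0,y.mean()+y0]),len(x)
for c,im,b in(("top",t,(490,520,160,195)),("scene",s,(120,160,210,245))):
    q,n=tab(im,b)
    f=lambda th:np.linalg.norm(proj(c,H+.2675*(np.cos(th)*yd+np.array([0,0,np.sin(th)])))-q)
    r=minimize_scalar(f,bounds=(1.5,2.2),method="bounded");print(c,q,n,r.x,r.fun)
E
```

```text
top [505.29746835 178.17088608] 158 1.8674868990937257 0.7127954818356463
scene [135.8        228.55714286] 70 1.8760630761278394 2.7556217513230803
```

>>> {"fn": "send_rows", "kwargs": {
  "rows": [
    {"x": 0,"y": -20,"z": 40,"roll": 0,"hand": 0},
    {"x": 0,"y": -20,"z": 40,"roll": 0,"hand": 0},
    {"x": 0,"y": -25,"z": 40,"roll": 0,"hand": 0},
    {"x": 0,"y": -30,"z": 35,"roll": 0,"hand": 0},
    {"x": 0,"y": -40,"z": 25,"roll": 0,"hand": 0},
    {"x": 0,"y": -45,"z": 0,"roll": 0,"hand": 0},
    {"x": 0,"y": -45,"z": 0,"roll": 0,"hand": 0},
    {"x": 0,"y": -45,"z": 0,"roll": 0,"hand": 0},
    {"x": 0,"y": -45,"z": 0,"roll": 0,"hand": 0},
    {"x": 10,"y": -45,"z": 0,"roll": 0,"hand": 0}
  ]
}}

```text
time: 13.3
position: [0.4224, -0.3074, 0.4379]
tool_rot: [-2.064, -2.366, 0.001]
ft_force: [1.0, 0.6, 0.6]
grip_width: 0.004
grip_force: 0.0
```

>>> {"fn": "send_rows", "kwargs": {
  "rows": [
    {"x": 0,"y": -40,"z": 0,"roll": 0,"hand": 0},
    {"x": 25,"y": -30,"z": 0,"roll": 0,"hand": 0},
    {"x": 40,"y": 0,"z": 0,"roll": 0,"hand": 0},
    {"x": 40,"y": 0,"z": 0,"roll": 0,"hand": 0},
    {"x": 40,"y": 0,"z": 0,"roll": 0,"hand": 0},
    {"x": 0,"y": 0,"z": -30,"roll": 0,"hand": 0},
    {"x": 0,"y": 0,"z": -30,"roll": 0,"hand": 0},
    {"x": 0,"y": 0,"z": -10,"roll": 0,"hand": 0},
    {"x": 0,"y": 0,"z": 0,"roll": 0,"hand": 0},
    {"x": 0,"y": 0,"z": 0,"roll": 0,"hand": 0}
  ]
}}

```text
time: 14.3
position: [0.5687, -0.3743, 0.3699]
tool_rot: [2.061, 2.37, 0.0]
ft_force: [-0.3, 0.3, 0.1]
grip_width: 0.004
grip_force: 0.0
```

>>> {"fn": "send_rows", "kwargs": {
  "rows": [
    {"x": -3,"y": 18,"z": -13,"roll": 0,"hand": 0},
    {"x": -2,"y": 15,"z": 0,"roll": 0,"hand": 0},
    {"x": -2,"y": 12,"z": 0,"roll": 0,"hand": 0},
    {"x": -2,"y": 12,"z": 0,"roll": 0,"hand": 0},
    {"x": -2,"y": 12,"z": 1,"roll": 0,"hand": 0},
    {"x": -2,"y": 12,"z": 2,"roll": 0,"hand": 0},
    {"x": -2,"y": 12,"z": 3,"roll": 0,"hand": 0},
    {"x": 0,"y": 0,"z": 0,"roll": 0,"hand": 0}
  ]
}}

```text
time: 15.1
position: [0.554, -0.2772, 0.3626]
tool_rot: [-2.055, -2.375, -0.001]
ft_force: [-0.3, 0.9, 0.6]
grip_width: 0.006
grip_force: 0.0
```

```bash
cat >>h.py <<'E'
def hr():
    s=st();d=s["position"]-np.array([.5529,-.2371,0]);print("press-from-hinge x,y,z mm",(1e3*np.array([d[0]*.9903+d[1]*.1392,-d[0]*.1392+d[1]*.9903,d[2]])).round(1))
E
python3 -c "
from h import *
hr()"
```

```text
15.1 [ 0.554  -0.2772  0.3626] toolY deg 8.24 [-0.     0.001 -1.   ] [ 0.85  0.27 -0.54  1.41  0.14  1.5   0.47] [-0.3  0.9  0.6] 0.005810507055983342
press-from-hinge x,y,z mm [ -4.5 -39.9 362.6]
```

```bash
cat >>h.py <<'E'
def theta(L=.2675):
    from scipy.optimize import minimize_scalar
    yd=np.array([-.1392,.9903,0]);H=np.array([.5529,-.2371,.06])
    for c in("top","scene"):
        im=get_image(c);p=lambda th:proj(c,H+L*(np.cos(th)*yd+np.array([0,0,np.sin(th)])))
        b=im.astype(int);m=((b[...,2]-b[...,1]>60)&(b[...,2]-b[...,0]>60)).astype(np.uint8)
        # red blobs near the tab's arc
        n,_,S,C=cv2.connectedComponentsWithStats(m)
        for k in range(1,n):
            r=minimize_scalar(lambda th:np.linalg.norm(p(th)-C[k]),bounds=(0,2.1),method="bounded")
            if S[k,4]>12 and r.fun<8:print(c,C[k].round(1),S[k,4],"theta",round(r.x,3),"res",round(r.fun,1))
E
python3 -c "
from h import *
theta()"
python3 - <<'E'
from h import *
i=get_image("scene");t=get_image("top")
a=cv2.resize(i[120:320,90:310],(440,400),interpolation=cv2.INTER_CUBIC)
b=cv2.resize(t[130:250,380:530],(350,280),interpolation=cv2.INTER_CUBIC);b=cv2.copyMakeBorder(b,0,120,0,0,cv2.BORDER_CONSTANT)
cv2.imwrite("pics/c4.png",np.hstack([a,b]))
E
```

```text
(no output)
```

View pics/c4.png

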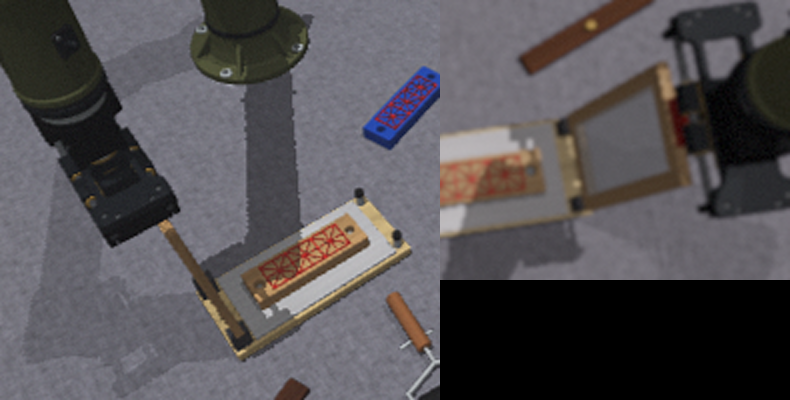

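Scene crop: the fingers are at the platen's top edge, about (165,225), and the platen is now nearly upright. I'll carry on along the arc.

>>> {"fn": "send_rows", "kwargs": {
  "rows": [
    {"x": -1.7,"y": 12,"z": 5,"roll": 0,"hand": 0},
    {"x": -1.7,"y": 12,"z": 4,"roll": 0,"hand": 0},
    {"x": -2,"y": 14,"z": 0,"roll": 0,"hand": 0},
    {"x": -2,"y": 14,"z": -1,"roll": 0,"hand": 0},
    {"x": -2,"y": 14,"z": -1,"roll": 0,"hand": 0},
    {"x": -2.2,"y": 15.5,"z": -3,"roll": 0,"hand": 0},
    {"x": -2.2,"y": 15.5,"z": -4,"roll": 0,"hand": 0},
    {"x": -2.2,"y": 15.5,"z": -4,"roll": 0,"hand": 0},
    {"x": 0,"y": 0,"z": 0,"roll": 0,"hand": 0},
    {"x": 0,"y": 0,"z": 0,"roll": 0,"hand": 0}
  ]
}}

```text
time: 16.3
position: [0.5381, -0.1667, 0.358]
tool_rot: [-2.058, -2.373, -0.001]
ft_force: [0.1, -0.1, -0.9]
grip_width: 0.005
grip_force: 0.0
```

```bash
python3 -c "
from h import *
hr()"
```

```text
16.3 [ 0.5381 -0.1667  0.358 ] toolY deg 8.14 [ 0.     0.001 -1.   ] [ 0.79  0.15 -0.6   1.55  0.08  1.47  0.33] [ 0.1 -0.1 -0.9] 0.004668245223178817
press-from-hinge x,y,z mm [ -4.9  71.8 358. ]
```

>>> {"fn": "send_rows", "kwargs": {
  "rows": [
    {"x": -2.1,"y": 15,"z": -6,"roll": 0,"hand": 0},
    {"x": -2.1,"y": 15,"z": -7,"roll": 0,"hand": 0},
    {"x": -2.1,"y": 15,"z": -8,"roll": 0,"hand": 0},
    {"x": -1.8,"y": 13,"z": -9,"roll": 0,"hand": 0},
    {"x": -1.8,"y": 13,"z": -10,"roll": 0,"hand": 0},
    {"x": -1.7,"y": 12,"z": -11,"roll": 0,"hand": 0},
    {"x": -1.5,"y": 11,"z": -12,"roll": 0,"hand": 0},
    {"x": -1.5,"y": 11,"z": -12,"roll": 0,"hand": 0},
    {"x": -1.4,"y": 10,"z": -12,"roll": 0,"hand": 0},
    {"x": 0,"y": 0,"z": 0,"roll": 0,"hand": 0}
  ]
}}

```text
time: 17.3
position: [0.5207, -0.0507, 0.2689]
tool_rot: [-2.055, -2.372, 0.001]
ft_force: [-0.1, 0.4, -0.0]
grip_width: 0.008
grip_force: 0.0
```

```bash
python3 -c "
from h import *
hr()"
```

```text
17.3 [ 0.5207 -0.0507  0.2689] toolY deg 8.2 [-0.003  0.002 -1.   ] [ 0.69  0.11 -0.68  1.77  0.07  1.29  0.13] [-0.1  0.4 -0. ] 0.0077563197055049785
press-from-hinge x,y,z mm [ -5.9 189.1 268.9]
```

>>> {"fn": "send_rows", "kwargs": {
  "rows": [
    {"x": -1.1,"y": 8,"z": -13,"roll": 0,"hand": 0},
    {"x": -1,"y": 8,"z": -13,"roll": 0,"hand": 0},
    {"x": -1,"y": 7,"z": -13,"roll": 0,"hand": 0},
    {"x": -0.6,"y": 4,"z": -12,"roll": 0,"hand": 0},
    {"x": -0.5,"y": 4,"z": -12,"roll": 0,"hand": 0},
    {"x": -0.5,"y": 4,"z": -12,"roll": 0,"hand": 0},
    {"x": -0.4,"y": 3,"z": -11,"roll": 0,"hand": 0},
    {"x": -0.3,"y": 2,"z": -11,"roll": 0,"hand": 0},
    {"x": -0.3,"y": 2,"z": -11,"roll": 0,"hand": 0},
    {"x": 0,"y": 0,"z": 0,"roll": 0,"hand": 0}
  ]
}}

```text
time: 18.3
position: [0.5151, -0.0105, 0.1612]
tool_rot: [-2.058, -2.37, 0.002]
ft_force: [-0.8, 0.2, -0.6]
grip_width: 0.001
grip_force: 0.0
```

>>> {"fn": "send_rows", "kwargs": {
  "rows": [
    {"x": -0.3,"y": 2,"z": -8,"roll": 0,"hand": 0},
    {"x": 0,"y": 0,"z": -3,"roll": 0,"hand": 0},
    {"x": 0,"y": 0,"z": -2,"roll": 0,"hand": 0},
    {"x": 0,"y": 0,"z": 0,"roll": 0,"hand": 0},
    {"x": 0,"y": 0,"z": 0,"roll": 0,"hand": 0}
  ]
}}

```text
time: 18.8
position: [0.516, -0.0089, 0.1502]
tool_rot: [2.06, 2.372, 0.0]
ft_force: [0.5, 0.8, -0.2]
grip_width: 0.005
grip_force: 0.0
```

```bash
python3 -c "
from h import *
hr()"
```

```text
18.8 [ 0.516  -0.0089  0.1502] toolY deg 8.05 [ 0. -0. -1.] [ 0.6   0.22 -0.7   1.93  0.16  1.05 -0.02] [ 0.5  0.8 -0.2] 0.005363350625360928
press-from-hinge x,y,z mm [ -4.8 231.1 150.2]
```

>>> {"fn": "send_rows", "kwargs": {
  "rows": [
    {"x": 0,"y": 2,"z": -4,"roll": 0,"hand": 0},
    {"x": 0,"y": 0,"z": -4,"roll": 0,"hand": 0},
    {"x": 0,"y": 0,"z": -3,"roll": 0,"hand": 0},
    {"x": 0,"y": 0,"z": -2,"roll": 0,"hand": 0},
    {"x": 0,"y": 0,"z": 0,"roll": 0,"hand": 0},
    {"x": 0,"y": 0,"z": 0,"roll": 0,"hand": 0}
  ]
}}

```text
time: 19.4
position: [0.5157, -0.0068, 0.1369]
tool_rot: [-2.06, -2.372, 0.0]
ft_force: [-0.9, -0.1, -0.2]
grip_width: 0.004
grip_force: 0.0
```

>>> {"fn": "send_rows", "kwargs": {
  "rows": [
    {"x": 0,"y": 0,"z": -0.7,"roll": 0,"hand": 0},
    {"x": 0,"y": 0,"z": -0.7,"roll": 0,"hand": 0},
    {"x": 0,"y": 0,"z": 0,"roll": 0,"hand": 0},
    {"x": 0,"y": 0,"z": 0,"roll": 0,"hand": 0}
  ]
}}

```text
time: 19.8
position: [0.516, -0.0068, 0.1361]
tool_rot: [2.06, 2.372, -0.0]
ft_force: [-1.5, -0.4, 4.9]
grip_width: 0.001
grip_force: 2.6
```

>>> {"fn": "send_rows", "kwargs": {
  "rows": [
    {"x": 0,"y": 0,"z": -0.5,"roll": 0,"hand": 0},
    {"x": 0,"y": 0,"z": -0.5,"roll": 0,"hand": 0},
    {"x": 0,"y": 0,"z": 0,"roll": 0,"hand": 0},
    {"x": 0,"y": 0,"z": 0,"roll": 0,"hand": 0}
  ]
}}

```text
time: 20.2
position: [0.516, -0.0068, 0.136]
tool_rot: [2.06, 2.372, -0.001]
ft_force: [-4.6, 0.2, 11.5]
grip_width: 0.008
grip_force: 6.1
```

Hard stop at the expected shut height. I'll retreat and verify.

>>> {"fn": "send_rows", "kwargs": {
  "rows": [
    {"x": 0,"y": 0,"z": 10,"roll": 0,"hand": 0},
    {"x": 0,"y": 0,"z": 30,"roll": 0,"hand": 0},
    {"x": 0,"y": 0,"z": 45,"roll": 0,"hand": 0},
    {"x": 0,"y": 20,"z": 40,"roll": 0,"hand": 0},
    {"x": -20,"y": 40,"z": 0,"roll": 0,"hand": 0},
    {"x": -20,"y": 40,"z": 0,"roll": 0,"hand": 0},
    {"x": 0,"y": 45,"z": 0,"roll": 0,"hand": 0},
    {"x": 0,"y": 45,"z": 0,"roll": 0,"hand": 0},
    {"x": 0,"y": 0,"z": 0,"roll": 0,"hand": 0},
    {"x": 0,"y": 0,"z": 0,"roll": 0,"hand": 0}
  ]
}}

```text
time: 21.2
position: [0.4756, 0.1844, 0.2598]
tool_rot: [-2.056, -2.375, -0.001]
ft_force: [0.9, -1.1, 0.4]
grip_width: 0.007
grip_force: 0.0
```

```bash
python3 - <<'E'
from h import *
st();i=get_image("scene");cv2.imwrite("pics/s5.png",i)
t0=cv2.imread("pics/scene0.png")
a=cv2.resize(i[190:390,130:410],(784,560),interpolation=cv2.INTER_CUBIC);cv2.imwrite("pics/c5.png",a)
E
```

```text
21.2 [0.4756 0.1844 0.2598] toolY deg 8.24 [ 0.  0. -1.] [ 0.43  0.11 -0.89  1.81  0.09  1.26 -0.34] [ 0.9 -1.1  0.4] 0.007204705156817219
```

View pics/c5.png

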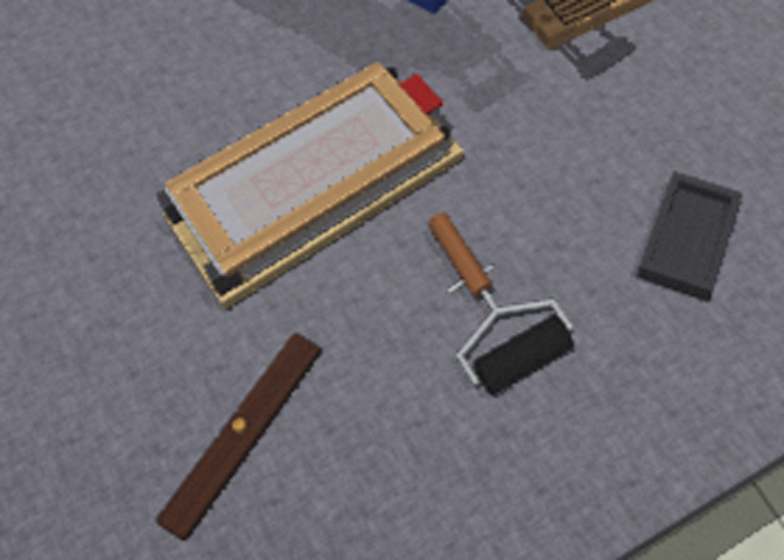

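The platen lies level and shut over the block: the grid is visible through the sheet at about (315,160), and the tab is at (422,95). Everything else visible looks undisturbed, so I'm handing in.

```bash
python3 -c "
from bench import *
print(close_job())"
```

```text
the job is handed in; nothing more can be done
None
```

The red-grid block is seated flat on both press pins with the clear platen shut on top, nothing else appeared disturbed in the final view, and the job was handed in at about 21 s of the 67 s allowed; no verdict came back.

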